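# Check that the brake lever stops short of the bar

### The arm

A 6-joint arm with a two-finger parallel gripper is mounted at the origin on the work surface. World frame = base frame: x ahead of the robot, y to its left, z up, the work surface at z = 0. Lengths are in m, angles in rad, forces in N, time in s.
With the tool pointing down it reaches from about 0.275 to 0.85 m from the base axis. Payload 19 kg.
Tool frame: the origin (TCP) lies midway between the tips of the shut fingers; the grasp point (between the pads) lies 19 mm behind it (ctrl.grasp_offset is the distance from the TCP to the grasp point, in m); x points along the fingers, y is the direction in which the jaws open and shut, and the axes are right-handed (so a half turn about x gives the same grasp; the last joint's range is limited). The gripper opens to 85 mm and grips with 20 to 120 N. Pads are 22 mm wide; open, the fingers measure 114 mm over their backs; the gripper's body (76 mm by 85 mm) begins 54 mm behind the grasp point. The pads swing forward as they close: fully open they stand 13 mm farther back than shut.
Start: joints at [1.018, 0.15, 1.437, -0, 1.554, -0.134], TCP at [0.234, 0.525, 0.231] pointing down, gripper open.
Joint ranges: [-2.8, 2.8], [-0.68, 2.1], [0.12, 2.68], [-1.39, 4.53], [0.16, 2.79], [-2.81, 2.81]. Speed limits (rad/s): [1.89, 1.89, 2.22, 3.01, 3.01, 3.01].

### API

Orientations are given as a rotation vector (axis times angle).
In Python, from bench import ctrl, optics gives the robot as it stands.
- The arm moves only by the shell command python3 -m inch 'ROWS' [OPENING]. ROWS is JSON, a list of rows, each an object with "offset": the shift along the tool's x, y, z in m, a list of three; "dr": the turn, a rotation vector about the tool's x, y, z in degrees, a list of three. In form: [{"offset": [tx, ty, tz], "dr": [wx, wy, wz]}, ...]. A call has 1 to 20 rows; each row is the pose to reach, as a shift and turn from the pose commanded when the call began, along the tool's axes at that moment; what a row does not reach only later rows make up. A row lasts 1/10 s, in which the tool goes at most 50 mm and 8.59 degrees, less where a joint would pass 70% of its speed; a pose out of reach is approached as far as the arm can. A call with a gripper value outside its range is refused whole. OPENING is the opening, from 0 (shut) to 1 (fully open), set as the call begins (- or left out, the last holds). The fingers move at their own pace and stop on an object; the grip force is fixed at half the most. Time passes only in rows, so rows that repeat a pose let the fingers close. It gives the time, the measured TCP pose, the force and the opening at its end, in the units of the state.
- ctrl.state(): the state, without advancing time (a new reading comes with each control period).
- optics.get_image(name): name is "side" or "top" or "wrist"; returns the picture (400x640x3 uint8, blue, green, red); there is no depth.
- optics.camera_params(name): a dict with "fx", "fy", "cx", "cy" (pixels), "extrinsics" (4x4, takes a point from camera to world coordinates). Camera axes: x right, y up, looking along -z (the intrinsics and any distortion apply to the point x, -y, -z); pixel columns grow to the right and rows downward; lengths in m; the calibration is good to about 2 mm. A picture is of the moment at which its call begins: read the wrist's pose just before it. camera_params takes no time and is no camera call; for the wrist camera it gives the pose at the moment of the call.
- ctrl.sign_off(): hands the job in, once; it reports no verdict.
The state is a dict: "time": time; "joints": joint angles; "dq": joint speeds; "tau": joint torques, N m; "tool_pos": TCP position; "eef_rot": TCP orientation; "ft_force": force on the tool from outside, world axes, zero at the start; "ft_torque": the same for the moment, N m; "gripper_width": opening from 0.0 (shut) to 1.0 (fully open).
Only numpy, scipy, OpenCV 4.12 (cv2) and the standard library are available. Lean on these libraries where they do the work, as an engineer would, in place of code of your own. Each camera call takes 0.05 s, during which the arm holds its last target.

### The job

Two handlebar pieces with hand levers stand on the classroom bench. Check the brake, the orange lever: with the backs of the fingers, gripping nothing, press it in towards its bar until it meets its stop and keep it there for a good second, without forcing it, then ease it all the way back out under control, not letting it snap, and move clear. Do not touch the bars and their grips or the white lever with its stand, and leave the things lying about where they are.

Things in the scene. Friction and masses are not known exactly. Their poses are not given: they have to be found in the camera images.
- brake_stand: Test stand of the orange lever: plywood foot 110 x 130 x 10 mm fixed to the table, with a post. Origin under the middle of the foot, on the table; the bar runs along its own y, and the lever stands on its own -x side (roughly facing the robot).
- brake_grip: The handlebar piece on that stand: a level bar 235 mm long whose black rubber grip is 34 mm thick, axis 130 mm above the table. Origin on that axis above the foot's middle; y along the bar. Rubber from y -105 to +30 mm; a metal clamp at y = +75 mm carries the lever's pivot 50 mm from the axis on the -x side. Top 149 mm above the table.
- brake_press (a point): Place to push, on the orange lever's centreline 100 mm from its pivot. The lever: a level, straight round rod 14 mm thick with a 20 mm ball end, 155 mm from pivot to tip, 130 mm above the table. Axes turn with the lever: y points along the rod to the pivot, x points in towards the bar (the push direction), z up. Low things may stand on the table below.
- brake_pivot (a point): The orange lever's vertical pivot axis, at the lever's height (130 mm above the table); same axes as brake_press.
- brake_lever (a joint): Angle of the orange lever (rad): 0 at rest, grows as it is pressed in towards the bar (anticlockwise from above), hard stop at 0.30, which leaves about 20 mm between lever and rubber grip. At the press point that is a travel of 30 mm. A spring returns it: there it takes about 2.5 N to start it and 6 N to bring it to the stop; beyond that the force rises steeply.
- clutch_stand: Test stand of the white lever: plywood foot 110 x 130 x 10 mm fixed to the table, with a post. Origin under the middle of the foot, on the table; the bar runs along its own y, and the lever stands on its own -x side (roughly facing the robot).
- clutch_grip: The handlebar piece on that stand: a level bar 235 mm long whose black rubber grip is 34 mm thick, axis 130 mm above the table. Origin on that axis above the foot's middle; y along the bar. Rubber from y -105 to +30 mm; a metal clamp at y = +75 mm carries the lever's pivot 50 mm from the axis on the -x side. Top 149 mm above the table.
- clutch_press (a point): Place to push, on the white lever's centreline 100 mm from its pivot. The lever: a level, straight round rod 14 mm thick with a 20 mm ball end, 155 mm from pivot to tip, 130 mm above the table. Axes turn with the lever: y points along the rod to the pivot, x points in towards the bar (the push direction), z up.
- clutch_pivot (a point): The white lever's vertical pivot axis, at the lever's height (130 mm above the table); same axes as clutch_press.
- clutch_lever (a joint): Angle of the white lever (rad): 0 at rest, grows as it is pressed in towards the bar (anticlockwise from above), hard stop at 0.30, which leaves about 20 mm between lever and rubber grip. At the press point that is a travel of 30 mm. A spring returns it: there it takes about 2.5 N to start it and 6 N to bring it to the stop; beyond that the force rises steeply.
- battery_a: Blue and black block battery standing upright, 17 x 26 x 48 mm; origin under its centre. Bystander.
- battery_b: A second such battery. Bystander.
- memory_stick: Red memory stick lying flat, 56 x 18 x 8 mm; origin under its red body. Bystander.
- screwdriver: Screwdriver 180 mm long lying on the table. Bystander.
- mug: Blue mug, 80 mm across, 90 mm high; origin under its centre. Bystander.
- tape_roll: Yellow roll lying flat, 90 mm across, 24 mm high; origin under its centre. Bystander.
- screw_jar: Small clear jar, 56 mm across, 70 mm high; origin under its centre. Bystander.

How it is judged:
By the outcome, as a careful person would: the job done as asked, in the order asked, and still so for the second after the job is handed in, with the robot touching nothing.
It also fails if it takes over 35 s, if anything falls off the work surface, if the arm or the gripper's body presses on something with over 40 N, if the wrist force passes 120 N, or if a joint passes its speed limit or range.

## Working session

There is one attempt and no reset: what is moved stays moved. The work goes in short steps, Python scripts to look and compute and a shell command to move; the robot and the scene stay as the last step left them, time stands still between calls to the robot, and variables do not carry over. Pictures are saved under pics/ and viewed, and the job is handed in when it is done.

```bash
mkdir -p pics; ls; python3 - <<'E'
from bench import ctrl, optics
import cv2
print(ctrl.state())
for n in ["side","top","wrist"]:
    p=optics.camera_params(n); print(n,p)
    cv2.imwrite(f"pics/{n}0.png",optics.get_image(n))
E
```

```text
pics
{'time': 0.0, 'joints': array([ 1.01804042e+00,  1.50986911e-01,  1.43798545e+00, -1.73847867e-05,
        1.55381420e+00, -1.33997309e-01]), 'dq': array([-1.18396936e-04,  1.73826299e-03,  2.43633738e-04,  1.01081181e-03,
        4.08044284e-05,  5.75360173e-04]), 'tau': array([-1.49790503e-03, -7.13039947e+01, -5.70874000e+01, -3.51128783e-04,
        9.00307641e-03,  4.48858742e-06]), 'tool_pos': array([0.23370763, 0.52510523, 0.23069763]), 'eef_rot': array([ 0.32758115,  1.54611257, -0.32936702]), 'ft_force': array([-0.52865632, -0.85880269,  0.28474817]), 'ft_torque': array([-0.03585184,  0.00746049,  0.03891192]), 'gripper_width': 0.9986216975351455}
side {'fx': 431.3371245343663, 'fy': 431.3371245343663, 'cx': 324.19997167723386, 'cy': 190.17918035567232, 'extrinsics': array([[ 0.96964203,  0.17961057, -0.16593488,  0.37596999],
       [-0.24414366,  0.67302525, -0.69816251, -0.85132983],
       [-0.013719  ,  0.71747966,  0.69644435,  0.96219873],
       [ 0.        ,  0.        ,  0.        ,  1.        ]])}
top {'fx': 514.5403467569679, 'fy': 514.5403467569679, 'cx': 321.03549662368033, 'cy': 197.64877305153396, 'extrinsics': array([[ 0.01129208,  0.9870906 , -0.15976432,  0.30989735],
       [-0.99985203,  0.00907253, -0.01461533, -0.00826762],
       [-0.01297719,  0.15990571,  0.98704699,  1.73634031],
       [ 0.        ,  0.        ,  0.        ,  1.        ]])}
wrist {'fx': 306.37609051100515, 'fy': 306.37609051100515, 'cx': 316.35567935051034, 'cy': 201.26262185497094, 'extrinsics': array([[ 4.07193120e-01, -8.78671620e-01, -2.49258795e-01,
         1.71177637e-01],
       [ 9.13341548e-01,  3.91440142e-01,  1.12168763e-01,
         5.52797381e-01],
       [-9.89610842e-04, -2.73332763e-01,  9.61919031e-01,
         3.74241484e-01],
       [ 0.00000000e+00,  0.00000000e+00,  0.00000000e+00,
         1.00000000e+00]])}
```

View pics/side0.png

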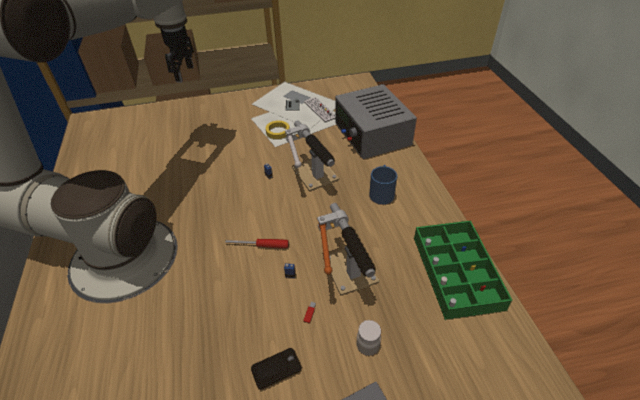

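View pics/top0.png

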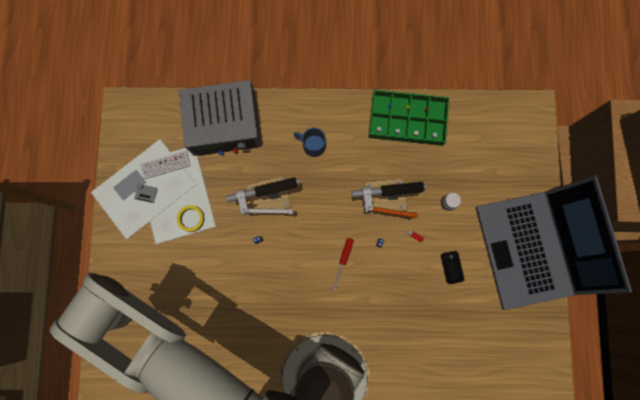

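View pics/wrist0.png

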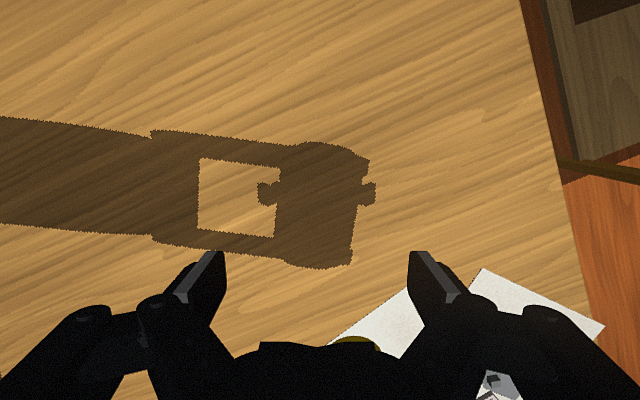

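Side: orange lever runs from about (322,222) to (328,270). Top: about (368,208) to (416,215). I'll zoom in.

```bash
python3 - <<'E'
import cv2,numpy as np
a=cv2.imread("pics/side0.png")[190:310,270:400]; b=cv2.imread("pics/top0.png")[165:255,325:445]
cv2.imwrite("pics/z1.png",cv2.resize(a,None,fx=5,fy=5,interpolation=cv2.INTER_CUBIC)[:600])
cv2.imwrite("pics/z2.png",cv2.resize(b,None,fx=6,fy=6,interpolation=cv2.INTER_CUBIC))
E
```

```text
(no output)
```

View pics/z1.png

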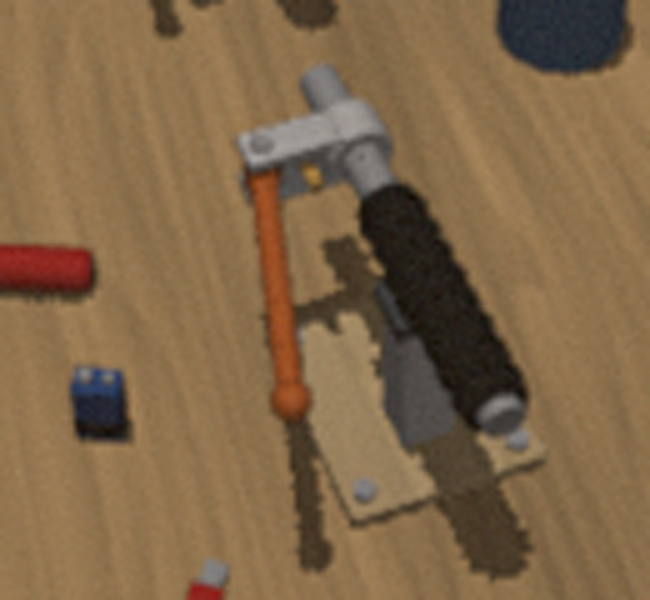

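View pics/z2.png

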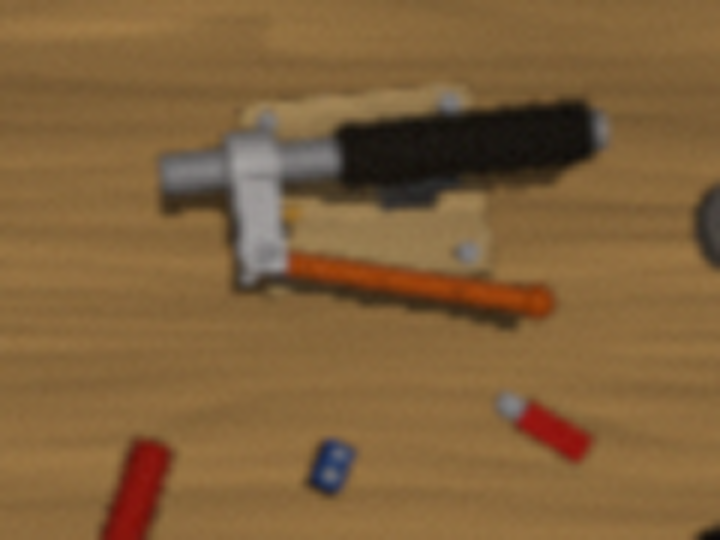

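```bash
cat > h.py <<'E'
import numpy as np
from bench import ctrl, optics
def ray(n,u,v,p=None):
    p=p or optics.camera_params(n);E=p["extrinsics"]
    d=E[:3,:3]@np.array([(u-p["cx"])/p["fx"],-(v-p["cy"])/p["fy"],-1.0]); return E[:3,3],d/np.linalg.norm(d)
def atz(n,u,v,z):
    o,d=ray(n,u,v); return o+d*(z-o[2])/d[2]
def tri(a,b):
    A=0;B=0
    for n,u,v in(a,b):
        o,d=ray(n,u,v);P=np.eye(3)-np.outer(d,d);A=A+P;B=B+P@o
    return np.linalg.solve(A,B)
E
python3 - <<'E'
from h import *
np.set_printoptions(precision=4,suppress=True)
S=lambda x,y:("side",270+x/5-.4,190+y/5-.4); T=lambda x,y:("top",325+x/6-.4,165+y/6-.4)
for nm,s,t,z in [("ball",(290,399),(540,300),.13),("bolt",(262,144),(265,250),.149),("barend",(501,412),(600,130),.13),("bar other",(318,75),(165,175),.13),("batt",(100,376),(335,463),.048),("stick",(214,572),(512,403),.005)]:
    print(nm,tri(S(*s),T(*t)),atz(*S(*s),z),atz(*T(*t),z))
for p in [(263,185),(285,355)]: print(atz(*S(*p),.13))
for p in [(300,263),(520,296)]: print(atz(*T(*p),.13))
print("foot corners",[atz(*S(*p),.01) for p in [(355,523),(545,458)]],[atz(*T(*p),.01) for p in [(490,272)]])
print(atz("side",291,270,.0))
# jar, mug, screwdriver
print("jar",atz("top",452,201,.07),"mug",atz("top",315,140,.09),"sd",atz("top",345,250,.02))
E
```

```text
ball [ 0.5175 -0.2782  0.1332] [ 0.5172 -0.276   0.13  ] [ 0.5187 -0.2788  0.13  ]
bolt [ 0.5402 -0.1337  0.1483] [ 0.5392 -0.1343  0.149 ] [ 0.541  -0.1337  0.149 ]
barend [ 0.6085 -0.311   0.1349] [ 0.6098 -0.3078  0.13  ] [ 0.6094 -0.312   0.13  ]
bar other [ 0.5824 -0.0824  0.1357] [ 0.584 -0.077  0.13 ] [ 0.5832 -0.0826  0.13  ]
batt [ 0.4393 -0.1795  0.0466] [ 0.4397 -0.1805  0.048 ] [ 0.4387 -0.1794  0.048 ]
stick [ 0.4758 -0.2827  0.0074] [ 0.4754 -0.2813  0.005 ] [ 0.4766 -0.2831  0.005 ]
[ 0.5368 -0.145   0.13  ]
[ 0.5212 -0.251   0.13  ]
[ 0.5371 -0.1535  0.13  ]
[ 0.5207 -0.2684  0.13  ]
foot corners [array([ 0.5505, -0.275 ,  0.01  ]), array([ 0.6565, -0.2625,  0.01  ])] [array([ 0.5499, -0.2712,  0.01  ])]
[ 0.4434 -0.163  -0.    ]
jar [ 0.5725 -0.4115  0.07  ] mug [0.769  0.0382 0.09  ] sd [ 0.4122 -0.0645  0.02  ]
```

```bash
cat >> h.py <<'E'
from scipy.spatial.transform import Rotation as Ro
np.set_printoptions(precision=4,suppress=True)
PIV=np.array([.540,-.134]); L0=np.arctan2(.022,.144) # lever tilt at rest
def pose(theta,gap,z,r=.1):
    """tool centre (gap from centreline) and push dir"""
    a=L0-theta
    y=np.array([np.sin(a),np.cos(a)]); x=np.array([y[1],-y[0]])
    p=PIV-r*y-gap*x
    return np.array([*p,z]),np.array([*x,0])
def rel(p,x,sgn):
    s=ctrl.state();R=Ro.from_rotvec(s["eef_rot"]).as_matrix()
    off=R.T@(p-s["tool_pos"]); Y=sgn*x; X=np.array([0,0,-1.]);T=np.c_[X,Y,np.cross(X,Y)]
    return off,np.degrees(Ro.from_matrix(R.T@T).as_rotvec())
E
python3 - <<'E'
from h import *
s=ctrl.state();print(Ro.from_rotvec(s["eef_rot"]).as_matrix())
for sg in (1,-1):
    for z in(.231,.113): print(sg,*pose(0,.07,z),*rel(*pose(0,.07,z),sg))
E
```

```text
[[-0.0005  0.4067  0.9136]
 [-0.0008  0.9136 -0.4067]
 [-1.     -0.001  -0.0001]]
1 [ 0.4557 -0.2223  0.231 ] [ 0.9885 -0.151   0.    ] [ 0.0003 -0.5926  0.5067] [74.6908  0.0301  0.0521]
1 [ 0.4557 -0.2223  0.113 ] [ 0.9885 -0.151   0.    ] [ 0.1183 -0.5924  0.5067] [74.6908  0.0301  0.0521]
-1 [ 0.4557 -0.2223  0.231 ] [ 0.9885 -0.151   0.    ] [ 0.0003 -0.5926  0.5067] [-105.3092   -0.056     0.0324]
-1 [ 0.4557 -0.2223  0.113 ] [ 0.9885 -0.151   0.    ] [ 0.1183 -0.5924  0.5067] [-105.3092   -0.056     0.0324]
```

```bash
python3 -m inch '[{"offset":[0,-0.015,0.013],"dr":[2,0,0]},{"offset":[0,-0.041,0.035],"dr":[5,0,0]},{"offset":[0,-0.075,0.064],"dr":[9.5,0,0]},{"offset":[0,-0.11,0.094],"dr":[14,0,0]},{"offset":[0,-0.145,0.124],"dr":[18.5,0,0]},{"offset":[0,-0.18,0.154],"dr":[23,0,0]},{"offset":[0,-0.215,0.184],"dr":[27.5,0,0]},{"offset":[0,-0.25,0.214],"dr":[32,0,0]},{"offset":[0,-0.285,0.244],"dr":[36.5,0,0]},{"offset":[0,-0.32,0.274],"dr":[41,0,0]},{"offset":[0,-0.355,0.304],"dr":[45,0,0]},{"offset":[0,-0.39,0.334],"dr":[49.5,0,0]},{"offset":[0,-0.425,0.364],"dr":[54,0,0]},{"offset":[0,-0.46,0.394],"dr":[58.5,0,0]},{"offset":[0,-0.495,0.424],"dr":[63,0,0]},{"offset":[0,-0.53,0.454],"dr":[67.5,0,0]},{"offset":[0,-0.56,0.479],"dr":[71,0,0]},{"offset":[0,-0.58,0.496],"dr":[73.5,0,0]},{"offset":[0,-0.592,0.506],"dr":[74.7,0,0]},{"offset":[0,-0.592,0.506],"dr":[74.7,0,0]}]' 0
python3 - <<'E'
from h import *
import cv2
print(*rel(*pose(0,.07,.113),1))
s=ctrl.state();print(s["joints"],s["ft_force"])
print(optics.camera_params("wrist")); cv2.imwrite("pics/w1.png",optics.get_image("wrist"))
E
```

```text
time: 2.15
tool_pos: [0.4554, -0.2224, 0.2308]
eef_rot: [1.321, 1.134, -1.322]
ft_force: [-1.2, -0.3, -0.3]
gripper_width: -0.0
[ 0.1178  0.0004 -0.0002] [-0.0961 -0.0141  0.056 ]
[-0.6063  0.0085  1.5912 -0.0002  1.5429 -0.453 ] [-1.2395 -0.3127 -0.296 ]
{'fx': 306.37609051100515, 'fy': 306.37609051100515, 'cx': 316.35567935051034, 'cy': 201.26262185497094, 'extrinsics': array([[ 0.9882,  0.1468,  0.044 ,  0.4672],
       [-0.1532,  0.9505,  0.2705, -0.1544],
       [-0.0021, -0.274 ,  0.9617,  0.3743],
       [ 0.    ,  0.    ,  0.    ,  1.    ]])}
```

View pics/w1.png

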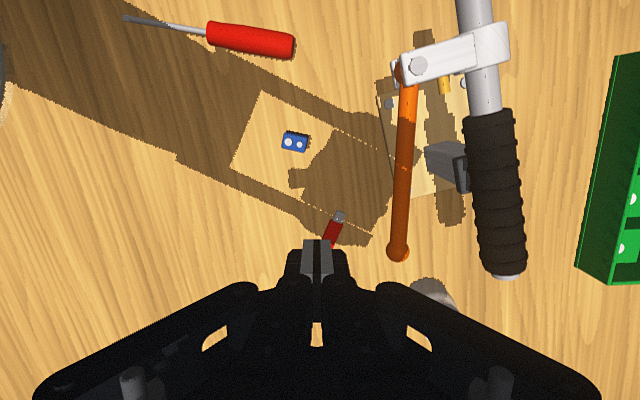

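Wrist view: lever runs from pivot bolt (418,66) to ball (397,253), undisturbed. Refining the pose with this close view.

```bash
python3 - <<'E'
from h import *
import cv2
print(optics.camera_params("wrist")["extrinsics"][:3,3])
for nm,u,v,z in [("ball",397,253,.13),("bolt",418,66,.149),("rod",409,100,.13),("rod",404,170,.13),("rod",399.5,230,.13),("grip end",506,275,.13),("bar",475,20,.13),("batt",296,142,.048)]: print(nm,atz("wrist",u,v,z))
a=cv2.imread("pics/w1.png")[200:300,250:350]
cv2.imwrite("pics/z3.png",cv2.resize(a,None,fx=6,fy=6))
E
```

```text
[ 0.4669 -0.1533  0.3745]
ball [ 0.5182 -0.2789  0.13  ]
bolt [ 0.5395 -0.1326  0.149 ]
rod [ 0.5374 -0.1537  0.13  ]
rod [ 0.5296 -0.2068  0.13  ]
rod [ 0.522  -0.2579  0.13  ]
grip end [ 0.6123 -0.3149  0.13  ]
bar [ 0.5874 -0.1068  0.13  ]
batt [ 0.4408 -0.1778  0.048 ]
```

View pics/z3.png

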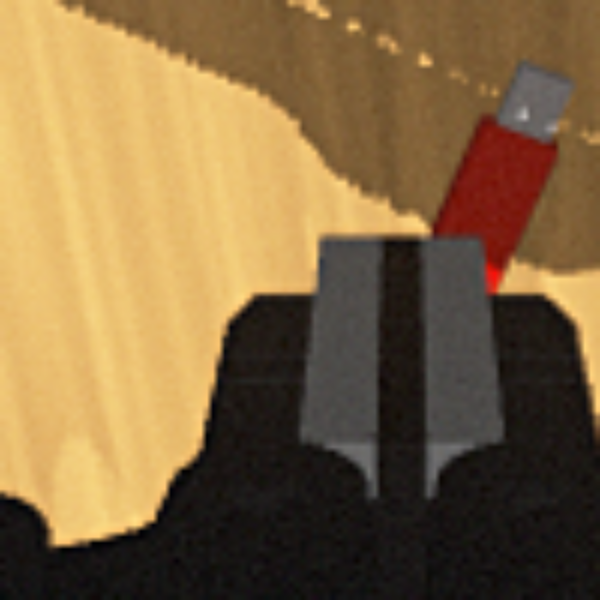

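```bash
python3 -m inch '[{"offset":[0.015,0,0],"dr":[0,0,0]},{"offset":[0.04,0,0],"dr":[0,0,0]},{"offset":[0.07,0,0],"dr":[0,0,0]},{"offset":[0.095,0,0],"dr":[0,0,0]},{"offset":[0.11,0,0],"dr":[0,0,0]},{"offset":[0.117,0.0,0],"dr":[0,0,0]},{"offset":[0.117,0.015,0],"dr":[0,0,0]},{"offset":[0.117,0.035,0],"dr":[0,0,0]},{"offset":[0.117,0.038,0],"dr":[0,0,0]},{"offset":[0.117,0.038,0],"dr":[0,0,0]},{"offset":[0.117,0.038,0],"dr":[0,0,0]}]'
python3 - <<'E'
from h import *
import cv2
print(*rel(*pose(0,.0215,.113),1)); s=ctrl.state();print(s["ft_force"],s["time"])
cv2.imwrite("pics/w2.png",optics.get_image("wrist"))
a=optics.get_image("side")[170:290,250:390];cv2.imwrite("pics/s2.png",cv2.resize(a,None,fx=5,fy=5,interpolation=cv2.INTER_CUBIC))
E
```

```text
time: 3.3
tool_pos: [0.4925, -0.2266, 0.1146]
eef_rot: [1.32, 1.134, -1.32]
ft_force: [-0.5, -0.2, 0.0]
gripper_width: 0.002
[0.0016 0.0115 0.0013] [0.0272 0.0084 0.0021]
[-0.46   -0.2498  0.0034] 3.3
```

View pics/w2.png

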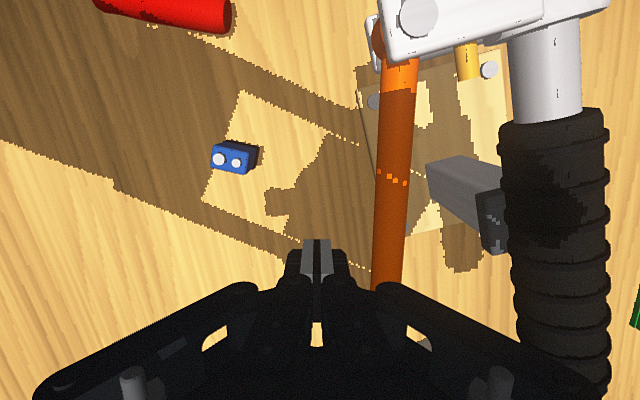

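View pics/s2.png

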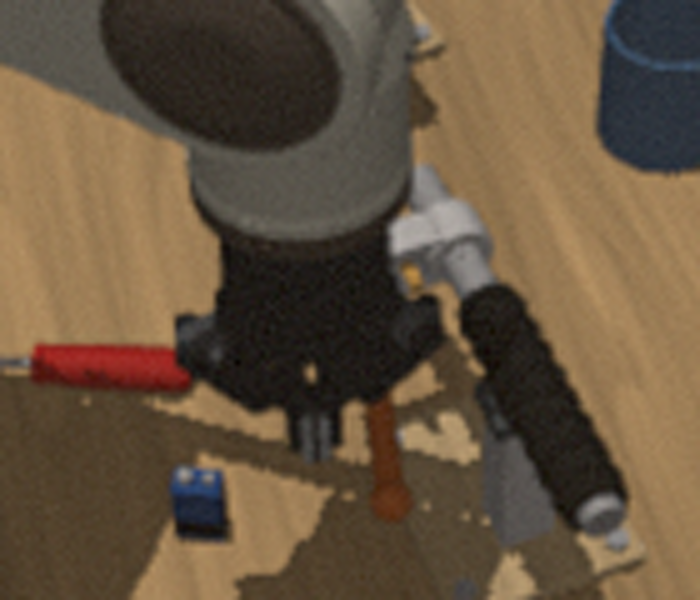

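Fingers are shut and about 10 mm short of the lever, tip 15 mm below its axis. Bar and battery have clearance. Computing the arc.

```bash
python3 - <<'E'
from h import *
for th in np.arange(0,.361,.03): o,d=rel(*pose(th,.0215,ctrl.state()["tool_pos"][2]),1);print(round(th,2),o*1000,d[0])
print(ctrl.state()["ft_force"])
E
```

```text
0.0 [ 0.0015 11.4805  1.0374] -0.00019171429834154236
0.03 [ 0.0019 14.4898  1.6373] -1.7190650911264012
0.06 [ 0.0024 17.5156  2.1467] -3.437938467952919
0.09 [ 0.0028 20.5554  2.5651] -5.156811844776351
0.12 [ 0.0032 23.6064  2.8921] -6.8756852215951545
0.15 [ 0.0036 26.6658  3.1274] -8.59455859840778
0.18 [ 0.0039 29.7309  3.2709] -10.313431975212678
0.21 [ 0.0043 32.7989  3.3224] -12.032305352008287
0.24 [ 0.0046 35.867   3.2818] -13.75117872879305
0.27 [ 0.0049 38.9326  3.1492] -15.470052105565397
0.3 [ 0.0052 41.9928  2.9247] -17.18892548232375
0.33 [ 0.0054 45.0449  2.6085] -18.907798859066506
0.36 [ 0.0057 48.0862  2.2009] -20.626672235792093
[-0.1446 -0.6943  0.5203]
```

```bash
python3 -m inch '[{"offset":[0,0.003,0.0003],"dr":[0,0,0]},{"offset":[0,0.006,0.0006],"dr":[0,0,0]},{"offset":[0,0.008,0.0008],"dr":[0,0,0]},{"offset":[0,0.0095,0.001],"dr":[0,0,0]},{"offset":[0,0.0105,0.001],"dr":[0,0,0]},{"offset":[0,0.0115,0.001],"dr":[0,0,0]},{"offset":[0,0.013,0.0013],"dr":[-0.86,0,0]},{"offset":[0,0.0145,0.0016],"dr":[-1.72,0,0]},{"offset":[0,0.016,0.0019],"dr":[-2.58,0,0]},{"offset":[0,0.0175,0.0021],"dr":[-3.44,0,0]},{"offset":[0,0.019,0.0024],"dr":[-4.3,0,0]},{"offset":[0,0.0206,0.0026],"dr":[-5.16,0,0]},{"offset":[0,0.022,0.0027],"dr":[-6,0,0]},{"offset":[0,0.0236,0.0029],"dr":[-6.88,0,0]},{"offset":[0,0.025,0.003],"dr":[-7.7,0,0]},{"offset":[0,0.0267,0.0031],"dr":[-8.6,0,0]},{"offset":[0,0.0282,0.0032],"dr":[-9.45,0,0]},{"offset":[0,0.0297,0.0033],"dr":[-10.3,0,0]},{"offset":[0,0.0297,0.0033],"dr":[-10.3,0,0]},{"offset":[0,0.0297,0.0033],"dr":[-10.3,0,0]}]'
python3 - <<'E'
from h import *
import cv2
s=ctrl.state();print(s["ft_force"],s["ft_torque"],s["time"])
cv2.imwrite("pics/w3.png",optics.get_image("wrist"))
for th in [0,.15,.18,.2,.22,.24,.26,.28,.3,.32]: o,d=rel(*pose(th,.0215,s["tool_pos"][2]),1);print(th,o*1000,d[0])
E
```

```text
time: 5.4
tool_pos: [0.5218, -0.2347, 0.1143]
eef_rot: [1.188, 1.223, -1.188]
ft_force: [-4.2, 1.8, 0.4]
gripper_width: -0.002
[-4.2148  1.8108  0.3516] [0.4883 0.7418 0.0444] 5.4
0 [  0.0031 -17.9582  -5.6282] 10.333049939582494
0.15 [-0.0026 -3.3941 -0.8483] 1.7386831146403354
0.18 [-0.0037 -0.4045 -0.1574] 0.019809749626070315
0.2 [-0.0045  1.5995  0.2533] -1.1261058270503579
0.22 [-0.0052  3.6114  0.6238] -2.2720214037257156
0.24 [-0.006   5.6302  0.954 ] -3.417936980398918
0.26 [-0.0067  7.6553  1.2437] -4.56385255706888
0.28 [-0.0074  9.6857  1.4929] -5.709768133734511
0.3 [-0.0082 11.7207  1.7015] -6.855683710394715
0.32 [-0.0089 13.7595  1.8693] -8.001599287048409
```

View pics/w3.png

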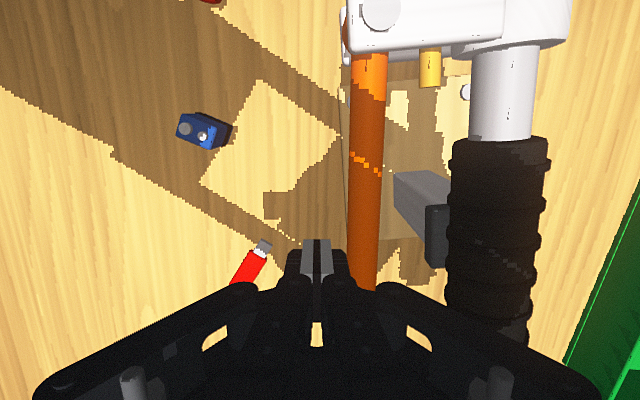

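Contact is with the finger back, and 4.5 N fits the spring at about 0.18 rad. The grip is well clear. Moving on to about 0.28.

```bash
python3 -m inch '[{"offset":[0,0.0016,0.0003],"dr":[-1.0,0,0]},{"offset":[0,0.003,0.0005],"dr":[-1.9,0,0]},{"offset":[0,0.0045,0.0008],"dr":[-2.8,0,0]},{"offset":[0,0.006,0.001],"dr":[-3.6,0,0]},{"offset":[0,0.0075,0.0012],"dr":[-4.5,0,0]},{"offset":[0,0.0087,0.0014],"dr":[-5.2,0,0]},{"offset":[0,0.0095,0.0015],"dr":[-5.7,0,0]},{"offset":[0,0.0095,0.0015],"dr":[-5.7,0,0]},{"offset":[0,0.0095,0.0015],"dr":[-5.7,0,0]}]'
python3 - <<'E'
from h import *
s=ctrl.state();x=pose(.28,.0215,0)[1];print(s["ft_force"]@x,s["ft_force"],s["time"])
for th in [.26,.28,.3,.32,.34]: o,d=rel(*pose(th,.0215,s["tool_pos"][2]),1);print(th,o*1000,d[0])
E
```

```text
time: 6.35
tool_pos: [0.5311, -0.236, 0.1142]
eef_rot: [1.114, 1.268, -1.115]
ft_force: [-5.5, 3.3, 0.1]
gripper_width: -0.003
-5.021133021742616 [-5.4935  3.336   0.1115] 6.35
0.26 [ 0.0012 -1.6589 -0.459 ] 1.134521552423589
0.28 [-0.0002  0.3367 -0.0095] -0.011393987088568123
0.3 [-0.0017  2.341   0.4001] -1.1573095266006803
0.32 [-0.0032  4.353   0.7695] -2.303225066108698
0.34 [-0.0046  6.372   1.0986] -3.4491406056085503
```

```bash
f(){ python3 -c "
from h import *
s=ctrl.state();x=pose(.30,.0215,0)[1];print(s['ft_force']@x,s['time'])"; }
python3 -m inch '[{"offset":[0,0.0005,0.0001],"dr":[-0.3,0,0]},{"offset":[0,0.001,0.0002],"dr":[-0.57,0,0]},{"offset":[0,0.001,0.0002],"dr":[-0.57,0,0]}]'; f
python3 -m inch '[{"offset":[0,0.0005,0.0001],"dr":[-0.3,0,0]},{"offset":[0,0.001,0.0002],"dr":[-0.57,0,0]},{"offset":[0,0.001,0.0002],"dr":[-0.57,0,0]}]'; f
```

```text
time: 6.65
tool_pos: [0.5322, -0.236, 0.1142]
eef_rot: [1.107, 1.272, -1.107]
ft_force: [-6.4, 2.9, 0.4]
gripper_width: -0.002
-5.907140275908963 6.65
time: 6.95
tool_pos: [0.5332, -0.2361, 0.1142]
eef_rot: [1.099, 1.276, -1.1]
ft_force: [-5.7, 4.1, 1.0]
gripper_width: 0.007
-5.035031278562906 6.95
```

```bash
f(){ python3 -c "
from h import *
s=ctrl.state();x=pose(.30,.0215,0)[1];print(s['ft_force']@x,s['time'])"; }
python3 -m inch '[{"offset":[0,0.0005,0.0001],"dr":[-0.3,0,0]},{"offset":[0,0.001,0.0002],"dr":[-0.57,0,0]},{"offset":[0,0.001,0.0002],"dr":[-0.57,0,0]}]' | grep -v eef; f
python3 -m inch '[{"offset":[0,0.0005,0.0001],"dr":[0,0,0]},{"offset":[0,0.0005,0.0001],"dr":[0,0,0]}]' | grep -v eef; f
```

```text
time: 7.25
tool_pos: [0.5341, -0.2362, 0.1142]
ft_force: [-6.6, 3.0, 0.8]
gripper_width: -0.002
-6.101783464656349 7.25
time: 7.45
tool_pos: [0.5343, -0.2362, 0.1142]
ft_force: [-10.1, 2.9, 2.1]
gripper_width: 0.002
-9.540301478813127 7.45
```

Force jumped from 6.1 to 9.5 N over the last 0.5 mm commanded, and the tip moved only 0.2 mm, so the lever is on its stop. Holding here and checking.

```bash
f(){ python3 -c "
from h import *
s=ctrl.state();x=pose(.30,.0215,0)[1];print(s['ft_force']@x,s['time'])"; }
python3 -m inch '[{"offset":[0,0.0002,0],"dr":[0,0,0]},{"offset":[0,0.0002,0],"dr":[0,0,0]},{"offset":[0,0.0002,0],"dr":[0,0,0]},{"offset":[0,0.0002,0],"dr":[0,0,0]}]' | grep -v eef; f
python3 -m inch '[{"offset":[0,0,0],"dr":[0,0,0]},{"offset":[0,0,0],"dr":[0,0,0]},{"offset":[0,0,0],"dr":[0,0,0]},{"offset":[0,0,0],"dr":[0,0,0]},{"offset":[0,0,0],"dr":[0,0,0]},{"offset":[0,0,0],"dr":[0,0,0]},{"offset":[0,0,0],"dr":[0,0,0]},{"offset":[0,0,0],"dr":[0,0,0]},{"offset":[0,0,0],"dr":[0,0,0]},{"offset":[0,0,0],"dr":[0,0,0]},{"offset":[0,0,0],"dr":[0,0,0]},{"offset":[0,0,0],"dr":[0,0,0]}]'; f
python3 - <<'E'
from h import *
import cv2
cv2.imwrite("pics/w4.png",optics.get_image("wrist"))
s=ctrl.state()
for th in [.32,.3,.27,.24,.21,.18,.15,.12,.09,.06,.03,0]: o,d=rel(*pose(th,.0215,s["tool_pos"][2]),1);print(th,o*1000,d[0])
E
```

```text
time: 7.85
tool_pos: [0.5344, -0.2362, 0.1142]
ft_force: [-10.9, 3.6, 3.1]
gripper_width: -0.004
-10.284238563430318 7.85
time: 9.05
tool_pos: [0.5344, -0.2362, 0.1141]
eef_rot: [1.092, 1.281, -1.093]
ft_force: [-10.6, 2.5, 1.9]
gripper_width: 0.001
-10.114973508589411 9.05
0.32 [-0.0021  1.1463  0.2123] -0.6000008186950965
0.3 [ 0.0016 -0.8538 -0.2168] 0.5459144503248012
0.27 [ 0.0072 -3.837  -0.9351] 2.2647873538236536
0.24 [ 0.0128 -6.7973 -1.7426] 3.983660257208201
0.21 [ 0.0185 -9.732  -2.6386] 5.702533160391601
0.18 [  0.0241 -12.6385  -3.6221] 7.421406063286896
0.15 [  0.0297 -15.5142  -4.6924] 9.140278965806933
0.12 [  0.0353 -18.3566  -5.8485] 10.859151867864329
0.09 [  0.0409 -21.1629  -7.0894] 12.578024769371382
0.06 [  0.0465 -23.9308  -8.4138] 14.29689767024006
0.03 [  0.0521 -26.6577  -9.8207] 16.0157705703819
0 [  0.0576 -29.3412 -11.3087] 17.734643469707976
```

View pics/w4.png

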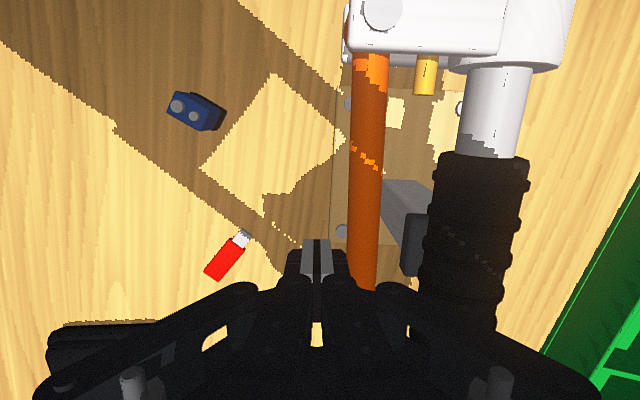

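At the stop the force held steady at about 10 N for 1.6 s, and the measured pose gives 0.30 rad. Easing out along the arc.

```bash
python3 -m inch '[{"offset":[0,-0.0004,-0.0001],"dr":[0.3,0,0]},{"offset":[0,-0.0012,-0.0003],"dr":[0.7,0,0]},{"offset":[0,-0.0025,-0.0006],"dr":[1.5,0,0]},{"offset":[0,-0.0038,-0.0009],"dr":[2.26,0,0]},{"offset":[0,-0.0053,-0.0013],"dr":[3.1,0,0]},{"offset":[0,-0.0068,-0.0017],"dr":[4.0,0,0]},{"offset":[0,-0.0082,-0.0022],"dr":[4.85,0,0]},{"offset":[0,-0.0097,-0.0026],"dr":[5.7,0,0]},{"offset":[0,-0.0112,-0.0031],"dr":[6.55,0,0]},{"offset":[0,-0.0126,-0.0036],"dr":[7.4,0,0]},{"offset":[0,-0.0141,-0.0041],"dr":[8.3,0,0]},{"offset":[0,-0.0155,-0.0047],"dr":[9.1,0,0]},{"offset":[0,-0.017,-0.0053],"dr":[10.0,0,0]},{"offset":[0,-0.0184,-0.0058],"dr":[10.9,0,0]},{"offset":[0,-0.0198,-0.0064],"dr":[11.7,0,0]},{"offset":[0,-0.0212,-0.0071],"dr":[12.6,0,0]},{"offset":[0,-0.0226,-0.0077],"dr":[13.4,0,0]},{"offset":[0,-0.0239,-0.0084],"dr":[14.3,0,0]},{"offset":[0,-0.025,-0.009],"dr":[15.0,0,0]},{"offset":[0,-0.026,-0.0095],"dr":[15.6,0,0]}]'
python3 - <<'E'
from h import *
s=ctrl.state();x=pose(.04,.0215,0)[1];print(s["ft_force"]@x,s["time"])
for th,g in [(.04,.0215),(.02,.0215),(0,.0215),(0,.0265),(0,.06)]: o,d=rel(*pose(th,g,s["tool_pos"][2]),1);print(th,o*1000,d[0])
E
```

```text
time: 11.1
tool_pos: [0.5079, -0.231, 0.1144]
eef_rot: [1.294, 1.152, -1.294]
ft_force: [-3.3, -1.5, -1.4]
gripper_width: -0.003
-3.06582651864863 11.1
0.04 [-0.0001 -0.3748  0.0062] -0.2503950574270182
0.02 [-0.0006 -2.3723 -0.435 ] 0.8955205207960526
0 [-0.0011 -4.3606 -0.9161] 2.0414360990183686
0 [-0.0021 -9.3574 -1.0942] 2.0414360990183686
0 [ -0.0087 -42.8361  -2.2876] 2.0414360990183686
```

```bash
python3 -m inch '[{"offset":[0,-0.0009,-0.0002],"dr":[0.5,0,0]},{"offset":[0,-0.0018,-0.0004],"dr":[1.0,0,0]},{"offset":[0,-0.0026,-0.0006],"dr":[1.4,0,0]},{"offset":[0,-0.0034,-0.0008],"dr":[1.8,0,0]},{"offset":[0,-0.0042,-0.0009],"dr":[2,0,0]},{"offset":[0,-0.005,-0.001],"dr":[2,0,0]},{"offset":[0,-0.0058,-0.001],"dr":[2,0,0]},{"offset":[0,-0.0066,-0.001],"dr":[2,0,0]},{"offset":[0,-0.0074,-0.001],"dr":[2,0,0]},{"offset":[0,-0.0085,-0.001],"dr":[2,0,0]},{"offset":[0,-0.0105,-0.0011],"dr":[2,0,0]},{"offset":[0,-0.014,-0.0012],"dr":[2,0,0]},{"offset":[0,-0.02,-0.0015],"dr":[2,0,0]},{"offset":[0,-0.03,-0.0018],"dr":[2,0,0]},{"offset":[0,-0.04,-0.002],"dr":[2,0,0]},{"offset":[0,-0.045,-0.002],"dr":[2,0,0]},{"offset":[0,-0.045,-0.002],"dr":[2,0,0]}]'
python3 - <<'E'
from h import *
print(ctrl.state()["ft_force"])
E
```

```text
time: 12.8
tool_pos: [0.4628, -0.2238, 0.1146]
eef_rot: [1.319, 1.134, -1.319]
ft_force: [0.3, 0.1, -1.4]
gripper_width: 0.002
[ 0.3255  0.0517 -1.4108]
```

Next I raise the tool straight up and verify.

```bash
python3 -m inch '[{"offset":[-0.015,0,0],"dr":[0,0,0]},{"offset":[-0.04,0,0],"dr":[0,0,0]},{"offset":[-0.07,-0.005,0],"dr":[0,0,0]},{"offset":[-0.095,-0.007,0],"dr":[0,0,0]},{"offset":[-0.11,-0.007,0],"dr":[0,0,0]},{"offset":[-0.116,-0.007,0],"dr":[0,0,0]},{"offset":[-0.116,-0.007,0],"dr":[0,0,0]},{"offset":[-0.116,-0.007,0],"dr":[0,0,0]},{"offset":[-0.116,-0.007,0],"dr":[0,0,0]}]'
python3 - <<'E'
from h import *
import cv2
cv2.imwrite("pics/w5.png",optics.get_image("wrist"))
a=cv2.imread("pics/w1.png");b=cv2.imread("pics/w5.png")
cv2.imwrite("pics/w5d.png",cv2.absdiff(a,b))
t=optics.get_image("top");cv2.imwrite("pics/t5.png",t)
print(ctrl.state()["ft_force"],ctrl.state()["time"])
for nm,u,v,z in [("ball",397,253,.13)]: print(atz("wrist",u,v,z))
E
```

```text
time: 13.7
tool_pos: [0.4563, -0.2226, 0.2293]
eef_rot: [1.319, 1.136, -1.319]
ft_force: [0.4, -0.5, -0.2]
gripper_width: -0.0
[-0.4433  1.163  -0.1231] 13.8
[ 0.5191 -0.2794  0.13  ]
```

View pics/w5.png

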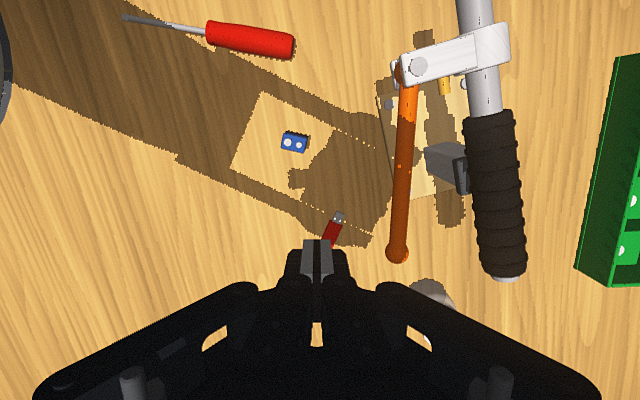

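View pics/t5.png

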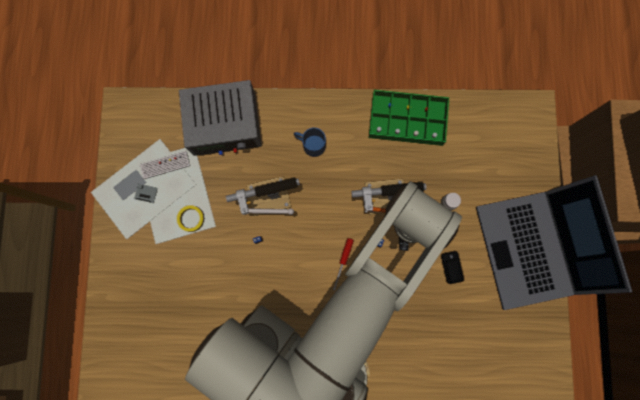

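The lever is back at rest: ball at (397,254), where it began. The battery, stick, screwdriver, clutch and mug are where they were, and the robot touches nothing.

```bash
python3 -c "
from bench import ctrl
print(ctrl.sign_off())"
```

```text
the job is handed in; nothing more can be done
None
```

The brake check is done and handed in, at about 14 s of the 35 s allowed. With the gripper shut, I pressed the orange lever in along its arc with the back of one finger. I held it on its stop for about 1.6 s, eased it out over about 2.5 s, then backed off and raised the tool clear.

**At the stop:** the push force followed the spring, about 4.5 N at 0.18 rad and 5–6 N near the end. It then jumped to about 10 N with almost no further movement and stayed steady there. The measured tool position put the lever at its 0.30 rad stop.

**After release:**
- **Lever and nearby things:** in the wrist picture the lever's ball is back within a pixel of where it began. The battery beside the lever, the memory stick and the screwdriver are unmoved.
- **Rest of the bench:** in the overhead picture the white lever and its stand, the mug and the rest looked unmoved. The arm hid part of the area around the orange lever in that view.
- **Force:** the readings at the end were within noise of zero.

**Checks that didn't fully agree:**
- The force readings carry about 1 N of noise; one reading near the stop dipped from 5.9 to 5.0 N as I pressed further.
- There was also an unexplained sideways force of about 3 N while pressing, probably friction along the rod.

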